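Find the stamped crate and send it to the dispatch line

TASK

One of the two open crates carries an ink stamp (a ring with a bar across) on its underside. First tip both crates over towards the robot, each about its stop bar, so that they lie on their near sides with their undersides facing away from the robot and can be read. Then push the stamped crate, lying as it is, sideways along the table until it lies squarely with the strip of tape (the dispatch line) running under its middle; only push with the fingers, lift nothing, leave the other crate lying at its bar and do not disturb the four other things.

Things in the scene. Friction and masses are not known exactly. Their poses are not given: they have to be found in the camera images.
- crate_a: One of two outwardly identical open plywood crates, upright at first: 120 (x) by 140 (y) by 100 mm high, walls and floor 6 mm, empty, 0.3 to 0.55 kg, loose. Only one is stamped. Origin: centre of the underside; z towards the open mouth, x away from the robot, y along its stop bar. Tipped over it lies 120 mm high and 100 mm deep, x up, mouth to the robot, underside upright and away from the robot.
- crate_b: One of two outwardly identical open plywood crates, upright at first: 120 (x) by 140 (y) by 100 mm high, walls and floor 6 mm, empty, 0.3 to 0.55 kg, loose. Only one is stamped. Origin: centre of the underside; z towards the open mouth, x away from the robot, y along its stop bar. Tipped over it lies 120 mm high and 100 mm deep, x up, mouth to the robot, underside upright and away from the robot.
- stamp (a point): Centre of the ink stamp, a black ring of 96 mm diameter with a bar across, at the middle of the underside of one of the crates (it lies with that crate's origin); out of sight until that crate is tipped over.
- crate_a_near (a point): Middle of crate_a's lower edge nearest the robot as it stands at first, 60 mm from its origin along its -x; it stays down as the crate is tipped.
- crate_a_far (a point): Middle of crate_a's lower edge farthest from the robot as it stands at first, 60 mm from its origin along its +x; it goes up as the crate is tipped.
- crate_b_near (a point): Middle of crate_b's lower edge nearest the robot as it stands at first, 60 mm from its origin along its -x; it stays down as the crate is tipped.
- crate_b_far (a point): Middle of crate_b's lower edge farthest from the robot as it stands at first, 60 mm from its origin along its +x; it goes up as the crate is tipped.
- stop_a: Steel bar screwed to the table, 12 (x) by 150 (y) by 5 mm high, origin at the centre of its underside. crate_a stands against its far (+x) side, parallel to it, 2 mm off, so that pushed high up the crate tips, not slides; the finger must go round with the wall, as a level push binds (friction near 1). Past about 56 degrees it topples, and lies partly on the bar, a few degrees past level.
- stop_b: Steel bar screwed to the table, 12 (x) by 150 (y) by 5 mm high, origin at the centre of its underside. crate_b stands against its far (+x) side, parallel to it, 2 mm off, so that pushed high up the crate tips, not slides; the finger must go round with the wall, as a level push binds (friction near 1). Past about 56 degrees it topples, and lies partly on the bar, a few degrees past level.
- tape: The dispatch line: a flat strip of pale tape on the table between the two crates, 360 (x, its length) by 30 mm, no height to speak of. Origin at its middle.
- ink_bottle: Loose orange bottle, 60 mm across, 150 mm high, origin at the centre of its foot. Not to be disturbed.
- ink_jar: Loose blue jar, 68 mm across, 80 mm high, origin at the centre of its foot. Not to be disturbed.
- squeegee: Loose squeegee lying flat: wooden bar 30 by 160 (y) by 30 mm high with a rubber blade out to 45 mm on +x, origin under the bar's middle. Not to be disturbed.
- clamp_knob: Loose black clamp knob, 40 mm across, 50 mm high, origin at the centre of its foot. Not to be disturbed.
Things that resemble listed ones, but are neither listed nor needed, are in the scene too. What is shaped like the crate_a but green or yellow is not meant. What is shaped like the crate_b but blue is not meant.

How it is judged (in metres and radians):
On the way:
1. both crates lie at rest at their bars (origin within 50 mm of the bar), tipped over onto their near sides, undersides facing away from the robot (angle between crate_a's own z axis and vertical between 1.4 and 1.75 rad and height (world z) of each of crate_a_far, crate_b_far above 0.09 m and linear speed of each of crate_a, crate_b below 0.02 m/s and horizontal distance between crate_a and stop_a below 0.05 m and angle between crate_b's own z axis and vertical between 1.4 and 1.75 rad and horizontal distance between crate_b and stop_b below 0.05 m), for 0.3 s.
At the end, for the whole second after the job is handed in: The stamped crate lies still and flat on its near side, underside away from the robot, its middle within 25 mm of the tape's centre line, over the tape, square to it within 11 degrees; the other lies still on its near side, its origin within 50 mm of its bar's middle (y of crate_a in the frame of tape between -0.025 and 0.025 m and x of crate_a in the frame of tape between -0.1 and 0.15 m and angle between the y axis of crate_a and the y axis of tape, either way round below 0.2 rad and angle between crate_a's own z axis and vertical between 1.5 and 1.64 rad and height (world z) of each of crate_a_far, crate_b_far above 0.09 m and linear speed of each of crate_a, crate_b below 0.02 m/s and angle between crate_b's own z axis and vertical between 1.4 and 1.75 rad and horizontal distance between crate_b and stop_b below 0.05 m); the robot touches nothing.
It fails at once if a crate is lifted (its near lower edge goes more than 30 mm up) (height (world z) of any of crate_a_near, crate_b_near above 0.03 m).
It fails at once if a bystander is moved more than 20 mm (distance of any of ink_bottle, ink_jar, squeegee, clamp_knob from where it was at the start of the episode above 0.02 m).
It also fails if it takes over 72 s, if anything falls off the work surface, if the arm or the gripper's body presses on something with over 40 N, if the wrist force passes 120 N, or if a joint passes its speed limit or range.

ROBOT

A 6-joint arm with a two-finger parallel gripper is mounted at the origin on the work surface. World frame = base frame: x ahead of the robot, y to its left, z up, the work surface at z = 0. Lengths are in mm, angles in rad, forces in N, time in s.
With the tool pointing down it reaches from about 275 to 750 mm from the base axis. Payload 10.2 kg.
Tool frame: the origin (TCP) lies at the very end of the fingers, on their centre line; the grasp point (between the pads) lies 19 mm behind it; z points along the fingers, y is the line along which they close (so a half turn about z gives the same grasp; the last joint's range is limited). The gripper opens to 85 mm and grips with 20 to 120 N. Pads are 22 mm wide; open, the fingers measure 114 mm over their backs; the gripper's body (76 mm by 85 mm) begins 54 mm behind the grasp point. The pads swing forward as they close: fully open they stand 13 mm farther back than shut.
Start: joints at [0.935, 0.313, 1.498, -0, 1.331, -0.223], TCP at [210.63, 480.901, 231.294] pointing down, gripper open.
Joint ranges: [-2.94, 2.94], [-0.97, 2.17], [0.19, 2.56], [-1.23, 4.37], [0.02, 3.11], [-2.88, 2.88]. Speed limits (rad/s): [2.39, 2.39, 3.01, 3.14, 3.14, 3.14].

INTERFACE

Orientations are given as a unit quaternion [w, x, y, z].
In Python, from rig import ctrl gives the robot as it stands.
- The arm moves only by the shell command python3 -m inch 'ROWS' [OPENING] [FORCE]. ROWS is text: rows parted by semicolons, each of 6 numbers parted by spaces: the shift along the tool's x, y, z in mm, then the turn, a rotation vector about the tool's x, y, z in units of 6 degrees (1.0 is 6 degrees). A call has exactly 10 rows; each row shifts and turns the commanded pose from where the row before left it, along the tool's axes as they then stand; what a row does not reach is not made up. A row lasts 1/12 s, in which the tool goes at most 41.7 mm and 7.16 degrees, less where a joint would pass 70% of its speed; a pose out of reach is approached as far as the arm can. A call with a gripper value outside its range is refused whole. OPENING is the opening, from 0 (shut) to 1 (fully open), set as the call begins (- or left out, the last holds). The fingers move at their own pace and stop on an object; FORCE is the grip in N (left out, the last holds). Time passes only in rows, so rows that do not move let the fingers close, or fill a call up. It gives the time, the measured TCP pose, the force, the opening and the grip force at its end, in the units of the state.
- ctrl.sense(): the state, without advancing time (a new reading comes with each control period).
- ctrl.capture(name): name is "scene" or "top" or "wrist"; returns a dict with "image" (400x640x3 uint8, red, green, blue), "intrinsics" (3x3 intrinsics, pixels), "D" ([k1, k2, p1, p2, k3] as OpenCV has them; the pictures are not rectified), "rvec" (rotation vector, rad) and "tvec" (3), from world to camera coordinates, as OpenCV has them. Camera axes: x right, y down, z forward; pixel columns grow to the right and rows downward; lengths in mm; the calibration is good to about 2 mm. A picture is of the moment at which its call begins. There is no depth.
- ctrl.finish_job(): hands the job in; it is judged then, once.
The state is a dict: "time_s": time; "joints": joint angles; "dq": joint speeds; "tau": joint torques, N m; "eef_pos": TCP position; "ee_rot": TCP orientation; "force": force on the tool from outside, world axes, zero at the start; "wrist_torque": the same for the moment, N m; "grip_width": opening from 0.0 (shut) to 1.0 (fully open); "grip_force": force on a finger pad.
Only numpy, scipy, OpenCV 4.12 (cv2) and the standard library are available. Lean on these libraries where they do the work, as an engineer would, in place of code of your own. Each camera call takes 0.05 s, during which the arm holds its last target. There are 200 camera calls.

## Working session

There is one attempt and no reset: what is moved stays moved. The work goes in short steps, Python scripts to look and compute and a shell command to move; the robot and the scene stay as the last step left them, time stands still between calls to the robot, and variables do not carry over. Pictures are saved under pics/ and viewed, at most 10 in all, crops included, and the job is handed in when it is done.

```bash
ls; mkdir -p pics
python3 - <<'E'
from rig import ctrl
import cv2,numpy as np
s=ctrl.sense();print(s['time_s'],s['eef_pos'],s['ee_rot'],s['force'])
ims=[]
for n in("scene","top"):
    c=ctrl.capture(n);cv2.imwrite(f'pics/{n}0.png',c['image'][:,:,::-1]);print(n,c['intrinsics'],c['D'],c['rvec'],c['tvec'])
    np.savez(f'{n}0.npz',**c)
E
```

```text
pics
0.0 [210.46724834 480.67639364 230.74943874] [-2.77466255e-04  2.04924481e-01  9.78777576e-01 -5.79603758e-04] [ 1.47849815 -0.41839674 -0.8339712 ]
scene [[364.33211348   0.         320.62703375]
 [  0.         364.33211348 206.04318683]
 [  0.           0.           1.        ]] [-0.02305436  0.          0.          0.          0.        ] [ 2.24594534  0.69354449 -0.28435306] [-469.50099369 -194.30598621 1376.05038516]
top [[494.30697184   0.         324.02617892]
 [  0.         494.30697184 195.00145157]
 [  0.           0.           1.        ]] [-0.10033972  0.          0.          0.          0.        ] [ 2.12939213 -2.08414757  0.22898026] [ -26.76531865  567.40647051 1363.27655891]
```

View pics/scene0.png

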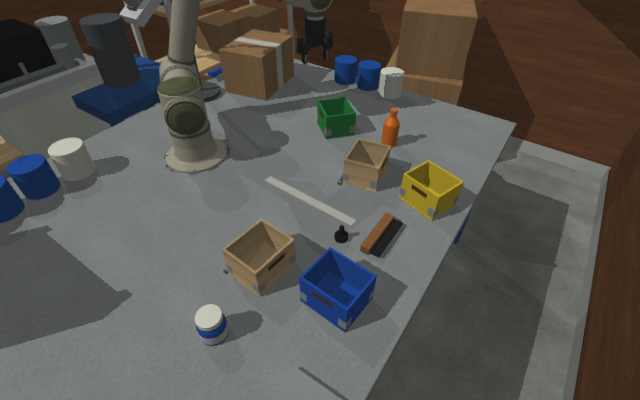

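View pics/top0.png

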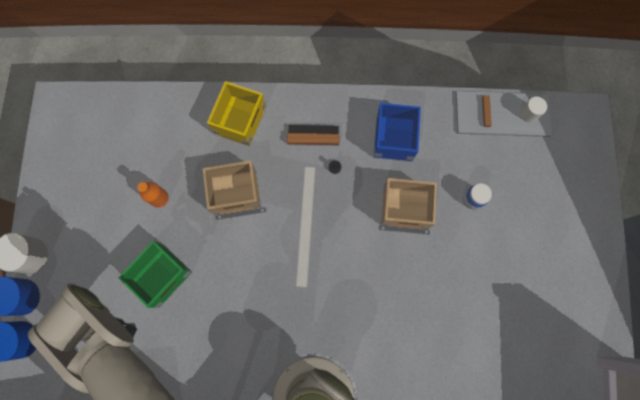

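The scene view shows plywood crates at (367,165) and (259,255). The top view shows the same two at (231,188) and (410,204), with their bars below them at (235,211) and (405,229). The tape runs from (309,168) to (302,286). The green (153,274), yellow (237,112) and blue (399,131) crates are decoys, since only the two plywood ones have bars. I'll enlarge these to confirm.

```bash
cat > h.py <<'E'
import cv2,numpy as np
from scipy.spatial.transform import Rotation as R
def ray(c,uv,z=0):
    """pixels -> world points on the plane of height z"""
    M=cv2.Rodrigues(c['rvec'])[0]; p=cv2.undistortPoints(np.float64(uv).reshape(-1,1,2),c['intrinsics'],c['D']).reshape(-1,2)
    d=np.c_[p,np.ones(len(p))]@M; o=-M.T@np.ravel(c['tvec'])
    return o+d*((z-o[2])/d[:,2])[:,None]
def proj(c,P): return cv2.projectPoints(np.float64(P).reshape(-1,1,3),c['rvec'],c['tvec'],c['intrinsics'],c['D'])[0].reshape(-1,2)
E
python3 - <<'E'
from h import *
c=np.load('top0.npz');im=c['image'][:,:,::-1].copy()
hsv=cv2.cvtColor(im,cv2.COLOR_BGR2HSV)
cv2.imwrite('pics/crop0.png',cv2.resize(im[75:250,190:450],None,fx=3,fy=3,interpolation=cv2.INTER_CUBIC))
print(hsv[170,206],hsv[188,240],hsv[200,308],hsv[280,303],hsv[225,350])
m=cv2.inRange(hsv,(5,60,60),(22,200,255));m[:,:190]=0;m[:150]=0;m[240:]=0;m[:,450:]=0
for k in cv2.findContours(m,cv2.RETR_EXTERNAL,cv2.CHAIN_APPROX_NONE)[0]:
    if cv2.contourArea(k)>200:
        q=cv2.boxPoints(cv2.minAreaRect(k));print(cv2.contourArea(k),q.round(1).tolist());print('approx',cv2.approxPolyDP(cv2.convexHull(k),3,True).reshape(-1,2).tolist())
g=cv2.cvtColor(im,cv2.COLOR_BGR2GRAY)
t=((g>cv2.medianBlur(g,51).astype(int)+12)).astype(np.uint8);t[:160]=0;t[295:]=0;t[:,:290]=0;t[:,325:]=0
k=max(cv2.findContours(t,cv2.RETR_EXTERNAL,cv2.CHAIN_APPROX_NONE)[0],key=cv2.contourArea)
q=cv2.boxPoints(cv2.minAreaRect(k));print('tape',q,ray(c,q).round(0))
for n,uv,z in[('bottle',(146,186),150),('jar',(480,193),80),('knob',(335,166),50),('sq',(314,139),30),('blue',(399,158),0),('sqL',(288,143),0),('sqR',(339,144),0)]: print(n,ray(c,[uv],z).round(0))
E
```

```text
[ 16  94 136] [ 16  94 119] [ 19  17 169] [ 18  15 170] [120   4 134]
2315.0 [[380.6000061035156, 224.6999969482422], [384.8999938964844, 177.1999969482422], [437.70001220703125, 182.0], [433.3999938964844, 229.5]]
approx [[388, 178], [436, 183], [432, 225], [417, 228], [383, 222]]
2355.0 [[201.0, 167.3000030517578], [253.3000030517578, 159.8000030517578], [260.20001220703125, 208.39999389648438], [208.0, 215.89999389648438]]
approx [[250, 161], [258, 203], [252, 209], [228, 213], [209, 210], [203, 168]]
tape [[295.33386 286.46014]
 [303.79712 166.28151]
 [315.16327 167.08194]
 [306.7     287.26056]] [[308.  63.   0.]
 [670.  49.   0.]
 [668.  14.   0.]
 [306.  30.   0.]]
bottle [[563. 474. 150.]]
jar [[ 579. -463.   80.]]
knob [[659. -45.  50.]]
sq [[748.  20.  30.]]
blue [[ 703. -242.    0.]]
sqL [[743. 100.   0.]]
sqR [[743. -57.   0.]]
```

View pics/crop0.png

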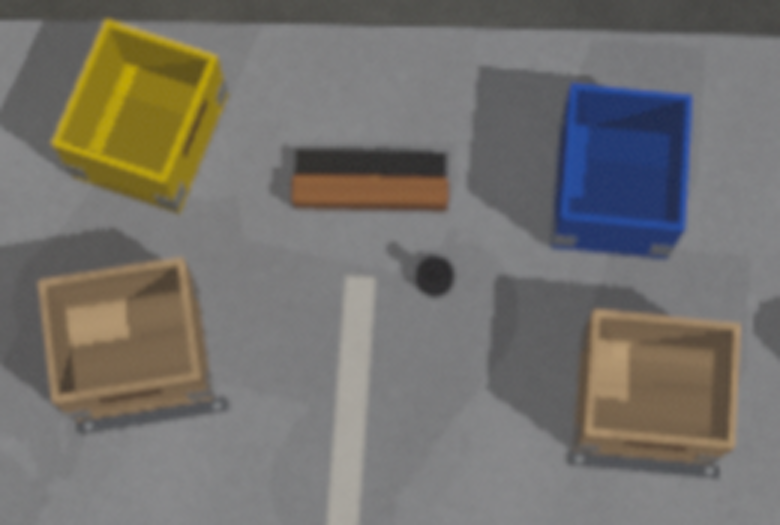

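The crop shows the two plywood crates, each with a screwed steel bar on its robot side, so both are confirmed. In crop pixels, the left crate's rim corners are (40,282), (184,260), (204,381) and (58,403), and its bar screws are (86,426) and (220,404). The right crate's rim corners are (592,312), (740,324), (735,450) and (583,442), and its bar screws are (577,459) and (712,471).

Run:
```python
from h import *
c=np.load('top0.npz')
for n,q,b in[('A',[(40,282),(184,260),(204,381),(58,403)],[(86,426),(220,404)]),('B',[(592,312),(740,324),(735,450),(583,442)],[(577,459),(712,471)])]:
    f=lambda p,z:ray(c,np.array(p)/3+[189.67,74.67],z)[:,:2]
    P=f(q,100);B=f(b,5);print(n,'rim',P.round(0).tolist(),'sides',np.linalg.norm(np.roll(P,-1,0)-P,axis=1).round(0),'centre',P.mean(0).round(1))
    y=B[0]-B[1];y/=np.linalg.norm(y);y2=P[0]-P[1]+P[3]-P[2];print('yaw bar, rim',[np.degrees(np.arctan2(-v[0],v[1])).round(1) for v in(y,y2)],'bar c',B.mean(0).round(1),'screw gap',np.linalg.norm(B[0]-B[1]).round(0))
    x=np.array([y[1],-y[0]]);print('bar->crate along x,y',((P.mean(0)-B.mean(0))@np.c_[x,y]).round(1),'(expect 68)')
s=R.from_quat(np.roll([-2.77466255e-04,2.04924481e-01,9.78777576e-01,-5.79603758e-04],-1));print(s.as_matrix().round(3))
```

```text
A rim [[629.0, 332.0], [653.0, 196.0], [536.0, 171.0], [512.0, 307.0]] sides [139. 120. 138. 119.] centre [582.7 251.3]
yaw bar, rim [np.float64(10.8), np.float64(10.1)] bar c [519.9 233.2] screw gap 135.0
bar->crate along x,y [65.   6.1] (expect 68)
B rim [[611.0, -192.0], [602.0, -332.0], [482.0, -324.0], [486.0, -183.0]] sides [141. 121. 142. 125.] centre [ 545.2 -257.8]
yaw bar, rim [np.float64(-4.0), np.float64(-2.7)] bar c [ 480.3 -255.3] screw gap 134.0
bar->crate along x,y [64.9  2.1] (expect 68)
[[-0.916  0.401 -0.001]
 [ 0.401  0.916 -0.001]
 [ 0.    -0.001 -1.   ]]
```

```bash
cat > go.py <<'E'
# usage: go.py x y z [yaw_deg] -> remaining shift in tool axes (mm) and turn (6deg units) to a tool-down pose with tool y at that yaw
import sys;from h import *;from rig import ctrl
a=[float(v) for v in sys.argv[1:]];s=ctrl.sense();T=R.from_quat(np.roll(s['ee_rot'],-1))
print('t',round(s['time_s'],2),'pos',np.round(s['eef_pos'],1),'F',np.round(s['force'],1),'q',np.round(s['joints'],2))
print('tool axes\n',T.as_matrix().round(3))
print('shift',T.inv().apply(np.array(a[:3])-s['eef_pos']).round(1))
if len(a)>3:
    W=R.from_euler('z',a[3],degrees=True)*R.from_matrix(np.diag([-1,1,-1]));print('turn',(np.degrees((T.inv()*W).as_rotvec())/6).round(2))
E
python3 -m inch '-25.2 -0.6 0 0 0 0;-25.2 -0.6 0 0 0 0;-25.2 -0.6 0 0 0 0;-25.2 -0.6 0 0 0 0;-25.2 -0.6 0 0 0 0;-25.2 -0.6 0 0 0 0;-25.2 -0.6 0 0 0 0;-25.2 -0.6 0 0 0 0;-25.2 -0.6 0 0 0 0;-25.2 -0.6 0 0 0 0' 0 20 && python3 -m inch '-25.2 -0.6 0 0 0 0;-25.2 -0.6 0 0 0 0;-25.2 -0.6 0 0 0 0;-25.2 -0.6 0 0 0 0;-25.2 -0.6 0 0 0 0;-25.2 -0.6 0 0 0 0;-25.2 -0.6 0 0 0 0;-25.2 -0.6 0 0 0 0;-25.2 -0.6 0 0 0 0;-25.2 -0.6 0 0 0 0' && python3 go.py 667.6 266.5 150 10.4
```

```text
time_s: 0.93
eef_pos: [440.0, 373.5, 230.9]
ee_rot: [-0.0, 0.205, 0.979, -0.0]
force: [-0.2, 1.0, 0.4]
grip_width: 0.003
grip_force: 0.0
time_s: 1.77
eef_pos: [668.3, 267.0, 230.8]
ee_rot: [-0.0, 0.205, 0.979, -0.0]
force: [1.0, 0.3, -0.1]
grip_width: -0.004
grip_force: 0.0
t 1.77 pos [668.3 267.  230.8] F [ 1.   0.3 -0.1] q [ 0.22  0.79  0.74  0.    1.61 -0.94]
tool axes
 [[-0.916  0.401 -0.001]
 [ 0.401  0.916 -0.   ]
 [ 0.001 -0.001 -1.   ]]
shift [ 0.4 -0.7 80.8]
turn [-0.   -0.01 -5.68]
```

```bash
python3 -m inch '0 0 8 0 0 -0.71;0 0 8 0 0 -0.71;0 0 8 0 0 -0.71;0 0 8 0 0 -0.71;0 0 8 0 0 -0.71;0 0 8 0 0 -0.71;0 0 8 0 0 -0.71;0 0 8 0 0 -0.71;0 0 8 0 0 0;0 0 8 0 0 0' && python3 -m inch '0 0 8 0 0 0;0 0 8 0 0 0;0 0 8 0 0 0;0 0 8 0 0 0;0 0 8 0 0 0;0 0 8 0 0 0;0 0 8 0 0 0;0 0 8 0 0 0;0 0 8 0 0 0;0 0 8 0 0 0' && python3 go.py 667.6 266.5 70 10.4
python3 - <<'E'
from h import *;from rig import ctrl
im=ctrl.capture('scene')['image'][:,:,::-1];cv2.imwrite('pics/s1.png',cv2.resize(im[60:260,240:500],None,fx=3,fy=3))
E
```

```text
time_s: 2.6
eef_pos: [667.3, 267.7, 150.4]
ee_rot: [-0.0, -0.09, 0.996, -0.0]
force: [-0.7, 0.0, -0.3]
grip_width: -0.003
grip_force: 0.0
time_s: 3.43
eef_pos: [667.5, 267.7, 70.5]
ee_rot: [0.0, -0.091, 0.996, -0.0]
force: [-0.1, -0.2, 0.4]
grip_width: -0.004
grip_force: 0.0
t 3.43 pos [667.5 267.7  70.5] F [-0.1 -0.2  0.4] q [ 0.22  0.89  0.98 -0.    1.28 -1.53]
tool axes
 [[-0.983 -0.181  0.   ]
 [-0.181  0.983 -0.   ]
 [-0.    -0.    -1.   ]]
shift [ 0.1 -1.2  0.5]
turn [-0.  0.  0.]
```

View pics/s1.png

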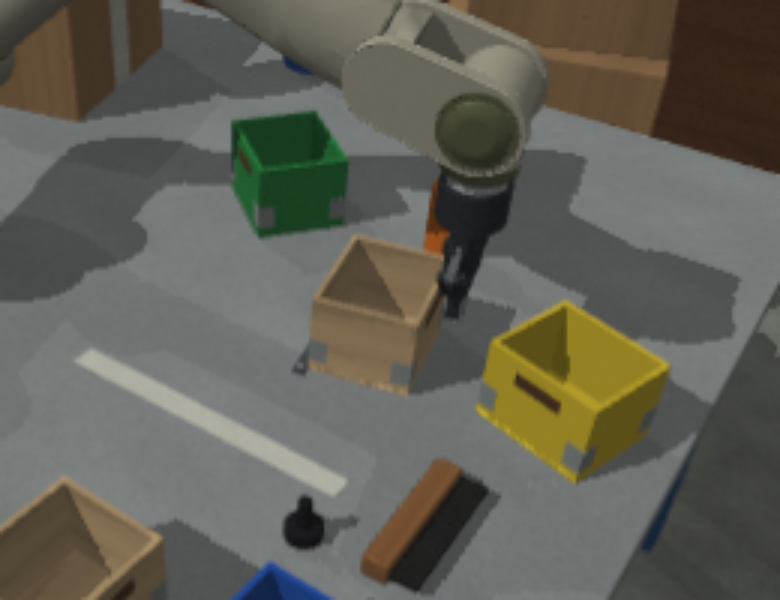

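The finger, at (455,305) in the crop, stands clear behind the far wall of the left crate. Next I make contact and begin tipping.

```bash
python3 -m inch '1.8 0 0 0 0 0;1.8 0 0 0 0 0;1.8 0 0 0 0 0;1.8 0 0 0 0 0;1.8 0 0 0 0 0;1.8 0 0 0 0 0;1.8 0 0 0 0 0;1.8 0 0 0 0 0;1.8 0 0 0 0 0;1.8 0 0 0 0 0' && python3 -m inch '4 0 -6.8 0 -0.5 0;4 0 -6.8 0 -0.5 0;4 0 -6.8 0 -0.5 0;4 0 -6.8 0 -0.5 0;4 0 -6.8 0 -0.5 0;4 0 -6.8 0 -0.5 0;0 0 0 0 0 0;0 0 0 0 0 0;0 0 0 0 0 0;0 0 0 0 0 0'
python3 - <<'E'
from h import *;from rig import ctrl
im=ctrl.capture('scene')['image'][:,:,::-1];cv2.imwrite('pics/s2.png',cv2.resize(im[100:230,310:440],None,fx=4,fy=4))
E
```

```text
time_s: 4.32
eef_pos: [652.5, 265.0, 73.6]
ee_rot: [0.005, -0.091, 0.996, 0.001]
force: [13.0, 4.1, 5.7]
grip_width: 0.004
grip_force: 7.0
time_s: 5.15
eef_pos: [623.6, 259.6, 111.4]
ee_rot: [0.16, -0.09, 0.983, 0.015]
force: [5.9, 0.6, 5.8]
grip_width: -0.001
grip_force: 4.3
```

View pics/s2.png

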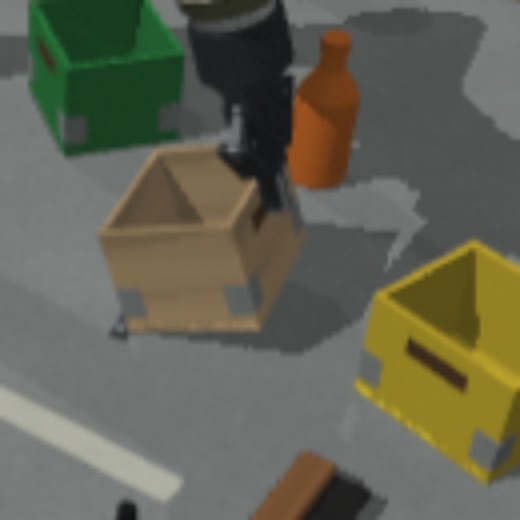

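The left crate is tipping about its bar. Its far lower corner (255,330) has lifted and its near edge (120,328) is still at the bar. I'll carry on to the toppling angle.

```bash
python3 -m inch '4 0 -6.8 0 -0.5 0;4 0 -6.8 0 -0.5 0;4 0 -6.8 0 -0.5 0;4 0 -6.8 0 -0.5 0;4 0 -6.8 0 -0.5 0;4 0 -6.8 0 -0.5 0;4 0 -6.8 0 -0.5 0;4 0 -6.8 0 -0.5 0;4 0 -6.8 0 -0.5 0;4 0 -6.8 0 -0.5 0' && python3 -m inch '4 0 -6.8 0 -0.5 0;4 0 -6.8 0 -0.5 0;4 0 -6.8 0 -0.5 0;4 0 -6.8 0 -0.5 0;0 0 0 0 0 0;0 0 0 0 0 0;0 0 0 0 0 0;0 0 0 0 0 0;0 0 0 0 0 0;0 0 0 0 0 0'
python3 go.py 600 260 250 -3
python3 - <<'E'
from h import *;from rig import ctrl
im=ctrl.capture('scene')['image'][:,:,::-1];cv2.imwrite('pics/s3.png',cv2.resize(im[60:280,240:460],None,fx=2.5,fy=2.5))
E
```

```text
time_s: 6.03
eef_pos: [563.4, 245.5, 144.8]
ee_rot: [0.381, -0.081, 0.92, 0.029]
force: [0.8, 0.8, 0.9]
grip_width: 0.001
grip_force: 0.8
time_s: 6.87
eef_pos: [554.8, 238.3, 175.6]
ee_rot: [0.418, -0.081, 0.904, 0.032]
force: [-0.7, -0.2, 0.8]
grip_width: 0.003
grip_force: 0.0
t 6.87 pos [554.8 238.3 175.6] F [-0.7 -0.2  0.8] q [ 0.23  0.27  1.98 -1.23  0.06 -0.31]
tool axes
 [[-0.638 -0.172  0.751]
 [-0.119  0.985  0.125]
 [-0.761 -0.009 -0.649]]
shift [-88.1  12.8 -11.6]
turn [0.85 8.23 2.06]
```

View pics/s3.png

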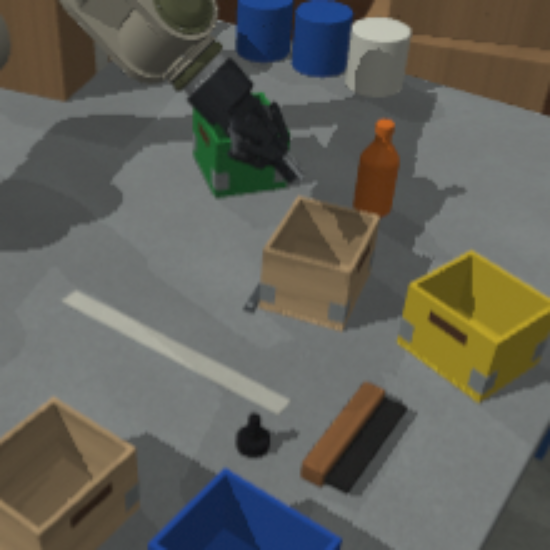

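The left crate tipped to about 45° and then dropped back upright at its bar, because the wrist ran out of range at 50° of tilt (q4 -1.23, q5 0.06). I'll retry with the tool tilting half as fast, so the fingertip leads the wall. First I back off and re-measure.

```bash
python3 go.py 640 262 210 10.4
python3 - <<'E'
from h import *
from rig import ctrl
p=np.load('top0.npz');c=ctrl.capture('top');np.savez('top1.npz',**c);im=c['image'][:,:,::-1]
hsv=cv2.cvtColor(im,cv2.COLOR_BGR2HSV);m=cv2.inRange(hsv,(5,60,60),(22,200,255));m[:,:190]=0;m[:150]=0;m[240:]=0;m[:,450:]=0
for k in cv2.findContours(m,cv2.RETR_EXTERNAL,cv2.CHAIN_APPROX_NONE)[0]:
    if cv2.contourArea(k)>200: print(cv2.contourArea(k),cv2.approxPolyDP(cv2.convexHull(k),3,True).reshape(-1,2).tolist())
# arc table
def pose(t,h=75,bias=1.5):
    t=np.radians(t);f=t/2;P=np.array([(120-bias)*np.cos(t)-h*np.sin(t),(120-bias)*np.sin(t)+h*np.cos(t)]);return P+11*np.array([np.cos(f),np.sin(f)]),f
for t in range(0,69,3):
    (p,f),(q,_)=pose(t),pose(t+3);d=q-p;x=np.array([-np.cos(f),-np.sin(f)]);z=np.array([np.sin(f),-np.cos(f)]);print(t,p.round(0),(d@x).round(1),(d@z).round(1))
E
```

```text
t 6.92 pos [554.8 238.4 175.7] F [-1.1  0.2 -0.8] q [ 0.23  0.27  1.98 -1.23  0.06 -0.31]
tool axes
 [[-0.638 -0.172  0.751]
 [-0.119  0.985  0.125]
 [-0.761 -0.009 -0.648]]
shift [-83.3   8.3  44.7]
turn [-0.12  8.26 -0.04]
2308.5 [[388, 178], [436, 183], [432, 225], [417, 228], [383, 221]]
1728.0 [[250, 160], [258, 202], [207, 204], [203, 167]]
0 [130.  75.] 4.1 -6.4
3 [125.  81.] 4.2 -6.3
6 [121.  88.] 4.4 -6.2
9 [116.  93.] 4.6 -6.0
12 [111.  99.] 4.7 -5.9
15 [106. 105.] 4.9 -5.8
18 [100. 110.] 5.0 -5.7
21 [ 95. 114.] 5.1 -5.5
24 [ 89. 119.] 5.3 -5.4
27 [ 82. 123.] 5.4 -5.3
30 [ 76. 127.] 5.5 -5.1
33 [ 69. 131.] 5.7 -5.0
36 [ 62. 134.] 5.8 -4.8
39 [ 55. 137.] 5.9 -4.7
42 [ 48. 139.] 6.0 -4.5
45 [ 41. 141.] 6.1 -4.4
48 [ 34. 143.] 6.2 -4.2
51 [ 26. 144.] 6.3 -4.0
54 [ 19. 145.] 6.4 -3.9
57 [ 11. 145.] 6.5 -3.7
60 [  4. 146.] 6.6 -3.5
63 [ -4. 145.] 6.7 -3.4
66 [-11. 145.] 6.8 -3.2
```

```bash
python3 -m inch '-2 0 -2 0 0.83 0;-2 0 -2 0 0.83 0;-2 0 -2 0 0.83 0;-2 0 -2 0 0.83 0;-2 0 -2 0 0.83 0;-2 0 -2 0 0.83 0;-2 0 -2 0 0.83 0;-2 0 -2 0 0.83 0;-2 0 -2 0 0.83 0;-2 0 -2 0 0.83 0' && python3 go.py 667.6 266.5 200 10.4
```

```text
time_s: 7.8
eef_pos: [565.4, 225.4, 200.2]
ee_rot: [0.131, -0.066, 0.989, -0.015]
force: [0.3, -1.3, -0.3]
grip_width: 0.003
grip_force: 0.0
t 7.8 pos [565.4 225.4 200.2] F [ 0.3 -1.3 -0.3] q [ 0.22  0.4   1.49 -0.08  1.   -1.45]
tool axes
 [[-0.957 -0.126  0.261]
 [-0.134  0.991 -0.012]
 [-0.257 -0.047 -0.965]]
shift [-103.2   27.8   26.4]
turn [-0.51  2.47 -0.46]
```

```bash
python3 -m inch '0 0 -1 -0.17 0.83 -0.15;0 0 -1 -0.17 0.83 -0.15;0 0 -1 -0.17 0.83 -0.15;-16 4 0 0 0 0;-16 4 0 0 0 0;-16 4 0 0 0 0;-16 4 0 0 0 0;-16 4 0 0 0 0;-16 4 0 0 0 0;-8 1 0 0 0 0' && python3 go.py 667.6 266.5 72 10.4
```

```text
time_s: 8.63
eef_pos: [663.8, 269.0, 201.8]
ee_rot: [0.001, -0.09, 0.996, -0.0]
force: [-1.1, -0.4, -0.3]
grip_width: 0.003
grip_force: 0.0
t 8.63 pos [663.8 269.  201.8] F [-1.1 -0.4 -0.3] q [ 0.22  0.79  0.82 -0.    1.53 -1.53]
tool axes
 [[-0.984 -0.179  0.001]
 [-0.179  0.984 -0.   ]
 [-0.001 -0.    -1.   ]]
shift [ -3.1  -3.1 129.8]
turn [-0.    0.01 -0.02]
```

```bash
python3 -m inch '-1 -1 13 0 0 0;-1 -1 13 0 0 0;-1 -1 13 0 0 0;0 0 13 0 0 0;0 0 13 0 0 0;0 0 13 0 0 0;0 0 13 0 0 0;0 0 13 0 0 0;0 0 13 0 0 0;0 0 13 0 0 0' && python3 -m inch '2 0 0 0 0 0;2 0 0 0 0 0;2 0 0 0 0 0;2 0 0 0 0 0;2 0 0 0 0 0;2 0 0 0 0 0;2 0 0 0 0 0;1 0 0 0 0 0;0 0 0 0 0 0;0 0 0 0 0 0' && python3 -m inch '4.1 0 -6.4 0 -0.25 0;4.2 0 -6.3 0 -0.25 0;4.4 0 -6.2 0 -0.25 0;4.6 0 -6 0 -0.25 0;4.7 0 -5.9 0 -0.25 0;4.9 0 -5.8 0 -0.25 0;5 0 -5.7 0 -0.25 0;5.1 0 -5.5 0 -0.25 0;5.3 0 -5.4 0 -0.25 0;5.4 0 -5.3 0 -0.25 0' && python3 -m inch '5.5 0 -5.1 0 -0.25 0;5.7 0 -5 0 -0.25 0;5.8 0 -4.8 0 -0.25 0;5.9 0 -4.7 0 -0.25 0;6 0 -4.5 0 -0.25 0;6.1 0 -4.4 0 -0.25 0;6.2 0 -4.2 0 -0.25 0;6.3 0 -4 0 -0.25 0;6.4 0 -3.9 0 -0.25 0;6.5 0 -3.7 0 -0.25 0'; python3 go.py 600 260 250 -3
```

```text
time_s: 9.47
eef_pos: [666.6, 266.0, 71.6]
ee_rot: [0.001, -0.09, 0.996, -0.0]
force: [-0.0, -0.0, -0.1]
grip_width: 0.001
grip_force: 0.0
time_s: 10.3
eef_pos: [653.5, 264.1, 74.7]
ee_rot: [0.004, -0.09, 0.996, 0.001]
force: [7.3, 3.6, 3.2]
grip_width: 0.002
grip_force: 3.9
time_s: 11.13
eef_pos: [600.5, 254.1, 127.7]
ee_rot: [0.135, -0.089, 0.987, 0.012]
force: [5.1, 0.6, 7.1]
grip_width: 0.001
grip_force: 4.2
time_s: 11.97
eef_pos: [529.5, 241.1, 146.5]
ee_rot: [0.263, -0.086, 0.961, 0.024]
force: [0.3, -2.8, 12.2]
grip_width: 0.003
grip_force: 5.3
t 11.97 pos [529.5 241.1 146.5] F [ 0.3 -2.8 12.2] q [ 0.24  0.31  1.85 -0.07  0.45 -1.45]
tool axes
 [[-0.847 -0.179  0.501]
 [-0.154  0.984  0.091]
 [-0.51  -0.    -0.86 ]]
shift [-115.3    6.   -52. ]
turn [0.59 5.08 2.16]
```

```bash
python3 -m inch '6.6 0 -3.5 0 -0.2 0;6.7 0 -3.4 0 -0.2 0;6.8 0 -3.2 0 -0.2 0;6.8 0 -3 0 -0.2 0;6.8 0 -3 0 -0.2 0;6.8 0 -3 0 0 0;0 0 0 0 0 0;0 0 0 0 0 0;0 0 0 0 0 0;0 0 0 0 0 0'; python3 go.py 480 235 230 0
python3 - <<'E'
from h import *;from rig import ctrl
im=ctrl.capture('scene')['image'][:,:,::-1];cv2.imwrite('pics/s4.png',cv2.resize(im[60:280,240:460],None,fx=2.5,fy=2.5))
E
```

```text
time_s: 12.8
eef_pos: [484.9, 233.1, 137.1]
ee_rot: [0.309, -0.085, 0.947, 0.028]
force: [1.0, 0.0, 0.1]
grip_width: -0.002
grip_force: 0.0
t 12.8 pos [484.9 233.1 137.1] F [1.  0.  0.1] q [ 0.25  0.23  2.04 -0.18  0.25 -1.34]
tool axes
 [[-0.795 -0.178  0.58 ]
 [-0.144  0.984  0.105]
 [-0.589 -0.    -0.808]]
shift [-51.1   2.7 -77.6]
turn [0.54 6.   1.66]
```

View pics/s4.png

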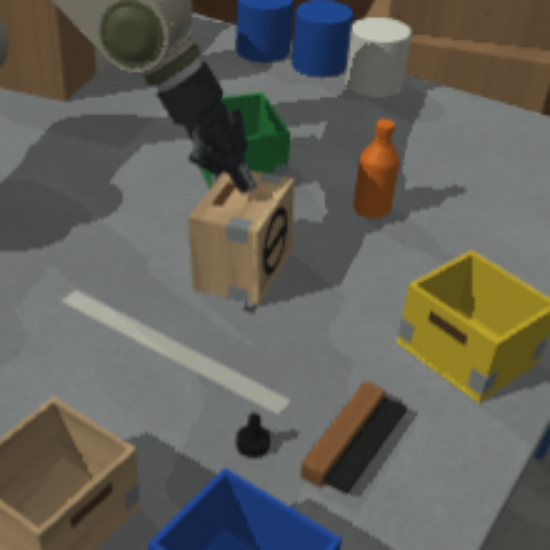

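The left crate (A) now lies on its near side and its underside shows the stamp at (275,240), so A is the stamped one. Crate B is next.

```bash
python3 -m inch '-3 0 -10 0 0.6 0;-3 0 -10 0 0.6 0;-3 0 -10 0 0.6 0;-3 0 -10 0 0.6 0;-3 0 -10 0 0.6 0;-3 0 -10 0 0.6 0;-3 0 -10 0 0.6 0;-3 0 -10 0 0.6 0;-3 0 -10 0 0.6 0;-3 0 -10 0 0.6 0' && python3 go.py 631 -263 200 -3.4
```

```text
time_s: 13.68
eef_pos: [478.9, 232.1, 240.3]
ee_rot: [-0.0, -0.09, 0.996, -0.0]
force: [-0.0, -0.8, -0.1]
grip_width: 0.002
grip_force: 0.0
t 13.68 pos [478.9 232.1 240.3] F [-0.  -0.8 -0.1] q [ 0.23  0.32  1.46 -0.    1.36 -1.52]
tool axes
 [[-0.984 -0.179 -0.001]
 [-0.179  0.984 -0.   ]
 [ 0.001 -0.    -1.   ]]
shift [ -61.2 -514.3   40.4]
turn [-0.   -0.01  2.28]
```

```bash
python3 -m inch '-3 -25.7 2 0 0 0;-3 -25.7 2 0 0 0;-3 -25.7 2 0 0 0;-3 -25.7 2 0 0 0;-3 -25.7 2 0 0 0;-3 -25.7 2 0 0 0;-3 -25.7 2 0 0 0;-3 -25.7 2 0 0 0;-3 -25.7 2 0 0 0;-3 -25.7 2 0 0 0' && python3 -m inch '-3 -25.7 2 0 0 0;-3 -25.7 2 0 0 0;-3 -25.7 2 0 0 0;-3 -25.7 2 0 0 0;-3 -25.7 2 0 0 0;-3 -25.7 2 0 0 0;-3 -25.7 2 0 0 0;-3 -25.7 2 0 0 0;-3 -25.7 2 0 0 0;-3 -25.7 2 0 0 0' && python3 -m inch '0 0 0 0 0 0.76;0 0 0 0 0 0.76;0 0 0 0 0 0.76;0 0 0 0 0 0;0 0 0 0 0 0;0 0 0 0 0 0;0 0 0 0 0 0;0 0 0 0 0 0;0 0 0 0 0 0;0 0 0 0 0 0' && python3 go.py 631 -263 72 -3.4
```

```text
time_s: 14.52
eef_pos: [554.6, -16.8, 219.5]
ee_rot: [0.001, -0.09, 0.996, 0.0]
force: [0.3, 0.1, -0.3]
grip_width: 0.005
grip_force: 0.0
time_s: 15.35
eef_pos: [629.9, -264.3, 199.5]
ee_rot: [0.001, -0.09, 0.996, 0.0]
force: [0.5, -0.9, -1.2]
grip_width: -0.002
grip_force: 0.0
time_s: 16.18
eef_pos: [629.6, -263.0, 200.0]
ee_rot: [0.001, 0.029, 1.0, -0.0]
force: [0.2, -0.6, 0.4]
grip_width: -0.001
grip_force: 0.0
t 16.18 pos [ 629.6 -263.   200. ] F [ 0.2 -0.6  0.4] q [-0.57  0.7   0.99  0.    1.46 -2.08]
tool axes
 [[-0.998  0.059  0.002]
 [ 0.059  0.998 -0.   ]
 [-0.002  0.    -1.   ]]
shift [ -1.1   0.  128. ]
turn [0.   0.02 0.  ]
```

```bash
python3 -m inch '0 0 13 0 0 0;0 0 13 0 0 0;0 0 13 0 0 0;0 0 13 0 0 0;0 0 13 0 0 0;0 0 13 0 0 0;0 0 13 0 0 0;0 0 13 0 0 0;0 0 13 0 0 0;0 0 11 0 0 0' && python3 -m inch '2 0 0 0 0 0;2 0 0 0 0 0;2 0 0 0 0 0;2 0 0 0 0 0;2 0 0 0 0 0;2 0 0 0 0 0;2 0 0 0 0 0;1 0 0 0 0 0;0 0 0 0 0 0;0 0 0 0 0 0' && python3 go.py 616 -262 72
```

```text
time_s: 17.02
eef_pos: [629.7, -262.9, 70.6]
ee_rot: [0.001, 0.03, 1.0, 0.0]
force: [-1.0, -0.3, 0.6]
grip_width: 0.002
grip_force: 0.0
time_s: 17.85
eef_pos: [618.0, -262.7, 75.1]
ee_rot: [0.006, 0.03, 1.0, -0.002]
force: [12.5, -1.1, 7.7]
grip_width: -0.001
grip_force: 6.2
t 17.85 pos [ 618.  -262.7   75.1] F [12.5 -1.1  7.7] q [-0.58  0.77  1.19  0.    1.17 -2.09]
tool axes
 [[-0.998  0.059  0.012]
 [ 0.059  0.998 -0.004]
 [-0.012 -0.003 -1.   ]]
shift [2.1 0.6 3. ]
```

```bash
python3 -m inch '4.1 0 -6.4 0 -0.25 0;4.2 0 -6.3 0 -0.25 0;4.4 0 -6.2 0 -0.25 0;4.6 0 -6 0 -0.25 0;4.7 0 -5.9 0 -0.25 0;4.9 0 -5.8 0 -0.25 0;5 0 -5.7 0 -0.25 0;5.1 0 -5.5 0 -0.25 0;5.3 0 -5.4 0 -0.25 0;5.4 0 -5.3 0 -0.25 0' && python3 -m inch '5.5 0 -5.1 0 -0.25 0;5.7 0 -5 0 -0.25 0;5.8 0 -4.8 0 -0.25 0;5.9 0 -4.7 0 -0.25 0;6 0 -4.5 0 -0.25 0;6.1 0 -4.4 0 -0.25 0;6.2 0 -4.2 0 -0.25 0;6.3 0 -4 0 -0.25 0;6.4 0 -3.9 0 -0.25 0;6.5 0 -3.7 0 -0.25 0' && python3 -m inch '6.6 0 -3.5 0 -0.2 0;6.7 0 -3.4 0 -0.2 0;6.8 0 -3.2 0 -0.2 0;6.8 0 -3 0 -0.2 0;6.8 0 -3 0 -0.2 0;6.8 0 -3 0 0 0;0 0 0 0 0 0;0 0 0 0 0 0;0 0 0 0 0 0;0 0 0 0 0 0'; python3 go.py 480 235 230 0
python3 - <<'E'
from h import *;from rig import ctrl
im=ctrl.capture('scene')['image'][:,:,::-1];cv2.imwrite('pics/s5.png',cv2.resize(im[80:340,180:480],None,fx=2,fy=2))
E
```

```text
time_s: 18.68
eef_pos: [563.5, -259.6, 128.0]
ee_rot: [0.137, 0.029, 0.99, -0.006]
force: [8.3, 3.0, 13.4]
grip_width: -0.002
grip_force: 6.3
time_s: 19.52
eef_pos: [490.2, -255.4, 145.4]
ee_rot: [0.263, 0.028, 0.964, -0.009]
force: [-1.0, 4.5, 13.8]
grip_width: -0.002
grip_force: 6.1
time_s: 20.35
eef_pos: [466.6, -240.9, 161.7]
ee_rot: [0.285, 0.042, 0.957, -0.013]
force: [0.8, -0.2, -0.6]
grip_width: -0.002
grip_force: 0.0
t 20.35 pos [ 466.6 -240.9  161.7] F [ 0.8 -0.2 -0.6] q [-0.9   0.18  2.    0.7   0.67 -2.88]
tool axes
 [[-0.834  0.089  0.545]
 [ 0.074  0.996 -0.049]
 [-0.547 -0.    -0.837]]
shift [-13.3 475.2 -73. ]
turn [-0.25  5.53 -0.82]
```

View pics/s5.png

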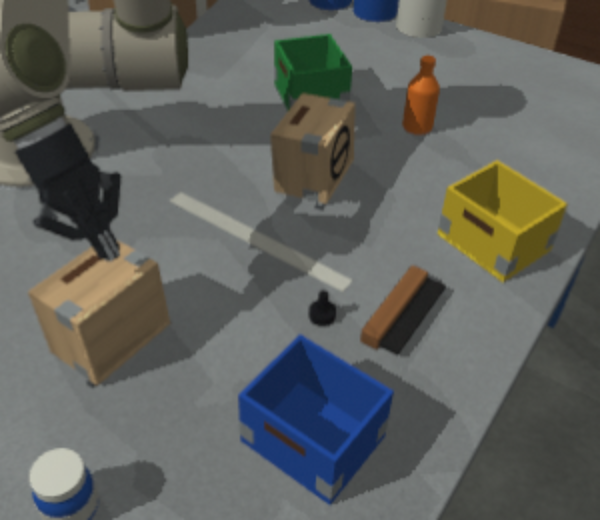

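Both crates are over. B at (100,310) has a blank underside and A at (315,150) shows the stamp at (340,150), so both undersides match what was expected. Next I measure A as it lies, plus the green decoy beside the approach, while backing the arm away.

```bash
python3 -m inch '-3 0 -9 0 0.6 0;-3 0 -9 0 0.6 0;-3 0 -9 0 0.6 0;-3 0 -9 0 0.6 0;-3 0 -9 0 0.6 0;-3 0 -9 0 0.6 0;-3 0 -9 0 0.6 0;-3 0 -9 0 0.6 0;-3 0 -9 0 0.6 0;-3 0 -9 0 0.6 0'
cat > look.py <<'E'
import sys;from h import *;from rig import ctrl
c=ctrl.capture('top');np.savez('topL.npz',**c);im=c['image'][:,:,::-1];hsv=cv2.cvtColor(im,cv2.COLOR_BGR2HSV)
m=cv2.inRange(hsv,(8,60,150),(22,200,255));m[:150]=0;m[300:]=0;m[:,:190]=0;m[:,450:]=0  # bright upper faces
g=cv2.inRange(hsv,(45,80,40),(80,255,255))
for n,mm,z in(('ply',m,120),('green',g,100)):
    for k in cv2.findContours(mm,cv2.RETR_EXTERNAL,cv2.CHAIN_APPROX_NONE)[0]:
        if cv2.contourArea(k)>300:
            q=cv2.boxPoints(cv2.minAreaRect(k));P=ray(c,q,z);e=np.diff(P[:,:2],axis=0);L=np.linalg.norm(e,axis=1);l=e[0] if L[0]>L[1] else e[1]
            print(n,'px',q.mean(0).round(0),'centre',P.mean(0).round(0),'sides',L.round(0)[:2],'long side yaw',(np.degrees(np.arctan2(-l[0],l[1]))+90)%180-90,P[:,:2].round(0).tolist())
cv2.imwrite('pics/'+sys.argv[1],cv2.resize(im[130:300,130:460],None,fx=2.4,fy=2.4))
E
python3 look.py t2.png; python3 go.py 463 325 240 -79.6
```

```text
time_s: 21.23
eef_pos: [469.0, -241.0, 255.7]
ee_rot: [-0.026, 0.045, 0.999, 0.001]
force: [-0.7, 0.8, 0.3]
grip_width: -0.002
grip_force: 0.0
ply px [233. 224.] centre [469. 233. 120.] sides [144. 111.] long side yaw 10.193540744174243 [[510.0, 315.0], [536.0, 174.0], [427.0, 152.0], [402.0, 291.0]]
green px [154. 275.] centre [325. 449. 100.] sides [152. 142.] long side yaw 49.99800537839141 [[311.0, 552.0], [427.0, 455.0], [337.0, 345.0], [224.0, 442.0]]
t 21.28 pos [ 470.4 -241.4  256.9] F [-0.6  0.5  1.2] q [-0.68  0.33  1.41 -0.03  1.45 -2.16]
tool axes
 [[-0.995  0.088 -0.053]
 [ 0.088  0.996  0.003]
 [ 0.053 -0.002 -0.999]]
shift [ 56.5 563.5  18.9]
turn [-0.34 -0.42 12.42]
```

View pics/t2.png

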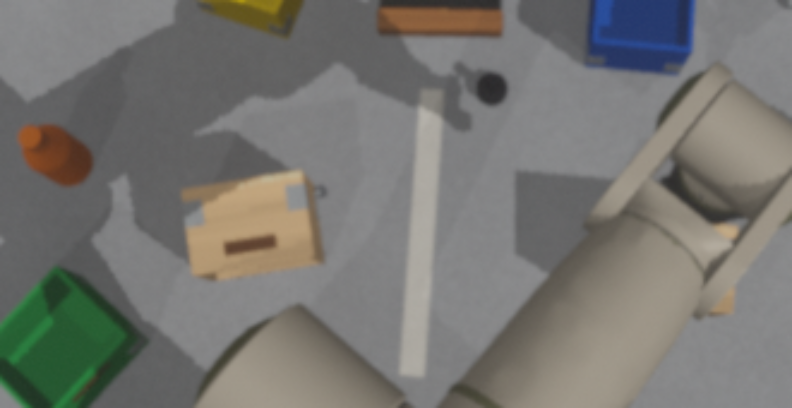

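The view shows A lying at (253,224) in the crop, square to its bar, with the approach on its left clear of the green crate (65,340). I move over to A's left side.

```bash
python3 -m inch '3 28 0 0 0 0;3 28 0 0 0 0;3 28 0 0 0 0;3 28 0 0 0 0;3 28 0 0 0 0;3 28 0 0 0 0;3 28 0 0 0 0;3 28 0 0 0 0;3 28 0 0 0 0;3 28 0 0 0 0' 0.6 && python3 -m inch '3 28 0 0 0 0;3 28 0 0 0 0;3 28 0 0 0 0;3 28 0 0 0 0;3 28 0 0 0 0;3 28 0 0 0 0;3 28 0 0 0 0;3 28 0 0 0 0;3 28 0 0 0 0;3 28 0 0 0 0' && python3 -m inch '0 0 0 -0.03 -0.04 1.1;0 0 0 -0.03 -0.04 1.1;0 0 0 -0.03 -0.04 1.1;0 0 0 -0.03 -0.04 1.1;0 0 0 -0.03 -0.04 1.1;0 0 0 -0.03 -0.04 1.1;0 0 0 -0.03 -0.04 1.1;0 0 0 -0.03 -0.04 1.1;0 0 0 -0.03 -0.04 1.1;0 0 0 -0.03 -0.04 1.1' && python3 go.py 463 325 180 -79.6
```

```text
time_s: 22.12
eef_pos: [463.5, 42.0, 256.1]
ee_rot: [-0.024, 0.044, 0.999, 0.001]
force: [0.4, 0.5, -0.7]
grip_width: 0.6
grip_force: 0.0
time_s: 22.95
eef_pos: [458.6, 323.5, 257.4]
ee_rot: [-0.024, 0.044, 0.999, 0.001]
force: [-0.5, -0.3, 0.1]
grip_width: 0.601
grip_force: 0.0
time_s: 23.78
eef_pos: [458.8, 322.1, 257.3]
ee_rot: [-0.001, 0.584, 0.812, 0.002]
force: [-0.5, -0.3, -0.5]
grip_width: 0.597
grip_force: 0.0
t 23.78 pos [458.8 322.1 257.3] F [-0.5 -0.3 -0.5] q [0.4  0.37 1.35 0.   1.42 0.08]
tool axes
 [[-0.318  0.948  0.001]
 [ 0.948  0.318  0.004]
 [ 0.003  0.002 -1.   ]]
shift [ 1.2  4.7 77.3]
turn [ 0.02 -0.03  1.36]
```

```bash
python3 -m inch '10 5 0 0 0 0.68;5 0 0 0 0 0.68;0 0 0 0 -0.84 0;0 0 0 0 -0.84 0;0 0 0 0 -0.84 0;0 0 0 0 -0.84 0;0 0 0 0 -0.84 0;0 0 0 0 -0.84 0;0 0 0 0 0 0;0 0 0 0 0 0' && python3 go.py 461 335 35
```

```text
time_s: 24.62
eef_pos: [458.8, 338.6, 256.8]
ee_rot: [0.199, 0.616, 0.744, -0.165]
force: [0.1, -0.2, 0.1]
grip_width: 0.596
grip_force: 0.0
t 24.62 pos [458.8 338.6 256.8] F [ 0.1 -0.2  0.1] q [ 0.63  0.57  1.14 -0.47  1.67  0.45]
tool axes
 [[-0.163  0.982  0.094]
 [ 0.851  0.188 -0.49 ]
 [-0.499 -0.    -0.866]]
shift [107.4   1.6 194.1]
```

```bash
python3 -m inch '5.4 0 9.7 0 0 0;5.4 0 9.7 0 0 0;5.4 0 9.7 0 0 0;5.4 0 9.7 0 0 0;5.4 0 9.7 0 0 0;5.4 0 9.7 0 0 0;5.4 0 9.7 0 0 0;5.4 0 9.7 0 0 0;5.4 0 9.7 0 0 0;5.4 0 9.7 0 0 0' && python3 -m inch '5.4 0 9.7 0 0 0;5.4 0 9.7 0 0 0;5.4 0 9.7 0 0 0;5.4 0 9.7 0 0 0;5.4 0 9.7 0 0 0;5.4 0 9.7 0 0 0;5.4 0 9.7 0 0 0;5.4 0 9.7 0 0 0;5.4 0 9.7 0 0 0;5.4 0 9.7 0 0 0' && python3 -m inch '-4.3 0 2.5 0 0 0;-4.3 0 2.5 0 0 0;-4.3 0 2.5 0 0 0;-4.3 0 2.5 0 0 0;-4.3 0 2.5 0 0 0;-4.3 0 2.5 0 0 0;-4.3 0 2.5 0 0 0;-4.3 0 2.5 0 0 0;0 0 0 0 0 0;0 0 0 0 0 0' && python3 go.py 461 335 35
```

```text
time_s: 25.45
eef_pos: [459.5, 336.2, 145.8]
ee_rot: [0.2, 0.616, 0.744, -0.165]
force: [0.6, 0.4, 0.1]
grip_width: 0.599
grip_force: 0.0
time_s: 26.28
eef_pos: [460.1, 334.4, 34.9]
ee_rot: [0.2, 0.616, 0.744, -0.165]
force: [0.5, 0.3, -0.1]
grip_width: 0.602
grip_force: 0.0
time_s: 27.12
eef_pos: [467.5, 294.9, 36.0]
ee_rot: [0.2, 0.616, 0.743, -0.165]
force: [0.8, -0.7, 0.2]
grip_width: 0.599
grip_force: 0.0
t 27.12 pos [467.5 294.9  36. ] F [ 0.8 -0.7  0.2] q [ 0.57  0.75  1.44 -0.52  1.21  0.64]
tool axes
 [[-0.16   0.983  0.094]
 [ 0.85   0.186 -0.493]
 [-0.502  0.001 -0.865]]
shift [ 35.6   1.1 -19.6]
```

```bash
python3 look.py t3.png
```

```text
ply px [410. 240.] centre [ 434. -252.  120.] sides [106. 141.] long side yaw -2.7188903996254794 [[385.0, -179.0], [490.0, -186.0], [484.0, -327.0], [378.0, -318.0]]
ply px [238. 223.] centre [471. 220. 120.] sides [142. 111.] long side yaw 10.671158977894095 [[512.0, 302.0], [538.0, 162.0], [430.0, 140.0], [404.0, 277.0]]
```

View pics/t3.png

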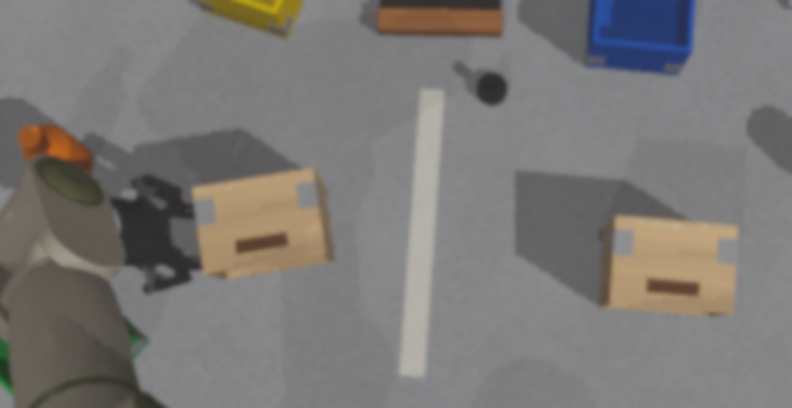

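The fingers are squarely on A's left side, at (195,235) in the crop, and A has already slid 13 mm with its yaw unchanged. I push on, turning A gradually to the tape's heading.

```bash
python3 -m inch '-5.2 0 3 0.04 0 0.07;-5.2 0 3 0.04 0 0.07;-5.2 0 3 0.04 0 0.07;-5.2 0 3 0.04 0 0.07;-5.2 0 3 0.04 0 0.07;-5.2 0 3 0.04 0 0.07;-5.2 0 3 0.04 0 0.07;-5.2 0 3 0.04 0 0.07;-5.2 0 3 0.04 0 0.07;-5.2 0 3 0.04 0 0.07' && python3 -m inch '-5.2 0 3 0.04 0 0.07;-5.2 0 3 0.04 0 0.07;-5.2 0 3 0.04 0 0.07;-5.2 0 3 0.04 0 0.07;-5.2 0 3 0.04 0 0.07;-5.2 0 3 0.04 0 0.07;-5.2 0 3 0.04 0 0.07;-5.2 0 3 0.04 0 0.07;-5.2 0 3 0.04 0 0.07;-5.2 0 3 0.04 0 0.07' && python3 go.py 461 125 35; python3 look.py t4.png
```

```text
time_s: 28.0
eef_pos: [476.5, 235.3, 36.0]
ee_rot: [0.193, 0.647, 0.717, -0.173]
force: [0.3, 1.9, -0.3]
grip_width: 0.597
grip_force: 1.0
time_s: 28.83
eef_pos: [480.3, 175.4, 36.2]
ee_rot: [0.186, 0.677, 0.689, -0.181]
force: [-0.0, 3.0, 0.9]
grip_width: 0.602
grip_force: 1.2
t 28.83 pos [480.3 175.4  36.2] F [-0.   3.   0.9] q [ 0.36  0.68  1.59 -0.55  1.12  0.65]
tool axes
 [[-0.014  1.     0.011]
 [ 0.865  0.018 -0.501]
 [-0.501  0.002 -0.865]]
shift [-42.8 -20.2  26.1]
ply px [410. 240.] centre [ 434. -252.  120.] sides [106. 141.] long side yaw -2.7188545754228812 [[385.0, -179.0], [490.0, -186.0], [484.0, -327.0], [378.0, -317.0]]
ply px [282. 223.] centre [475.  98. 120.] sides [111. 138.] long side yaw 1.258109956904292 [[418.0, 164.0], [528.0, 170.0], [531.0, 32.0], [421.0, 29.0]]
green px [154. 276.] centre [324. 449. 100.] sides [147. 145.] long side yaw 47.74700038620182 [[317.0, 553.0], [425.0, 454.0], [329.0, 345.0], [223.0, 443.0]]
```

```bash
python3 -m inch '-5.2 0 3 0.04 0 0.06;-5.2 0 3 0.04 0 0.06;-5.2 0 3 0.04 0 0.06;-5.2 0 3 0.04 0 0.06;-5.2 0 3 0.04 0 0.06;-5.2 0 3 0.04 0 0.06;-5.2 0 3 0.04 0 0.06;-5.2 0 3 0.04 0 0.06;-3.5 0 2 0.02 0 0.03;-3.5 0 2 0.02 0 0.03' && python3 look.py t5.png; python3 go.py 480 200 35
```

```text
time_s: 29.72
eef_pos: [479.5, 119.4, 36.2]
ee_rot: [0.178, 0.7, 0.666, -0.189]
force: [0.4, 1.9, -1.8]
grip_width: 0.599
grip_force: 0.8
ply px [410. 240.] centre [ 434. -252.  120.] sides [106. 141.] long side yaw -2.7188545754228812 [[385.0, -179.0], [490.0, -186.0], [484.0, -327.0], [378.0, -317.0]]
ply px [301. 225.] centre [470.  46. 120.] sides [113. 141.] long side yaw -2.6334289856606574 [[416.0, 117.0], [529.0, 114.0], [523.0, -26.0], [410.0, -21.0]]
green px [154. 275.] centre [326. 448. 100.] sides [150. 143.] long side yaw 47.7506600097677 [[317.0, 553.0], [428.0, 452.0], [333.0, 344.0], [225.0, 445.0]]
t 29.77 pos [479.4 118.9  36.2] F [-0.1 -0.2  0.2] q [ 0.25  0.64  1.66 -0.57  1.09  0.64]
tool axes
 [[ 0.042  0.999 -0.027]
 [ 0.864 -0.051 -0.501]
 [-0.501 -0.002 -0.865]]
shift [ 70.7  -3.5 -39.5]
```

```bash
python3 -m inch '-1.7 0 1 0 0 0;-1.7 0 1 0 0 0;-1.7 0 1 0 0 0;0 0 0 0 0 0;1.7 0 -1 0 0 0;3.5 0 -2 0 0 0;5.2 0 -3 0 0 0;7 0 -4 0 0 0;7 0 -4 0 0 0;7 0 -4 0 0 0' && python3 -m inch '7 0 -4 0 0 0;7 0 -4 0 0 0;0 0 -12 0 0 0;0 0 -12 0 0 0;0 0 -12 0 0 0;0 0 -12 0 0 0;0 0 -12 0 0 0;0 0 -12 0 0 0;0 0 -12 0 0 0;0 0 -12 0 0 0' && python3 look.py t6.png
python3 - <<'E'
from h import *
a,b=np.load('top0.npz'),np.load('topL.npz')
for n,(u,v) in dict(jar=(480,195),knob=(335,166),sq=(314,135),bottle=(152,192)).items():
    w=lambda c:c['image'][v-18:v+18,u-30:u+30].astype(int)
    t=a['image'][v-12:v+12,u-14:u+14];r=cv2.matchTemplate(b['image'][v-18:v+18,u-20:u+20],t,cv2.TM_CCOEFF_NORMED);print(n,cv2.minMaxLoc(r)[1],np.subtract(cv2.minMaxLoc(r)[3],(6,6)))
# stamp: dark pixels on the upright face seen by the scene camera
from rig import ctrl
c=ctrl.capture('scene');f=proj(c,[[522,39,60]])[0];u,v=f.astype(int);g=c['image'][v-30:v+30,u-30:u+30].min(2);ys,xs=np.where(g<45);print('stamp expected',f,'dark px',len(xs),'centroid',xs.mean()+u-30,ys.mean()+v-30)
print('F',ctrl.sense()['force'])
E
```

```text
time_s: 30.6
eef_pos: [481.1, 151.3, 36.0]
ee_rot: [0.178, 0.699, 0.666, -0.188]
force: [0.4, 0.3, -0.1]
grip_width: 0.6
grip_force: 0.0
time_s: 31.43
eef_pos: [484.2, 215.2, 119.5]
ee_rot: [0.178, 0.699, 0.666, -0.189]
force: [0.4, -0.3, -0.8]
grip_width: 0.6
grip_force: 0.0
ply px [410. 240.] centre [ 434. -252.  120.] sides [106. 141.] long side yaw -2.7188903996254794 [[385.0, -179.0], [490.0, -186.0], [484.0, -327.0], [378.0, -318.0]]
ply px [303. 225.] centre [469.  41. 120.] sides [113. 141.] long side yaw -2.7680269395136747 [[416.0, 112.0], [529.0, 109.0], [522.0, -32.0], [410.0, -26.0]]
green px [148. 279.] centre [313. 464. 100.] sides [110. 135.] long side yaw -42.39834011857769 [[319.0, 552.0], [398.0, 476.0], [307.0, 376.0], [229.0, 451.0]]
jar 0.9997960925102234 [0 0]
knob 0.9850562810897827 [0 0]
sq 0.9968100190162659 [0 0]
bottle 0.3870135247707367 [-6 -6]
stamp expected [315.93072154 188.6397538 ] dark px 288 centroid 313.7395833333333 185.95138888888889
F [ 0.20435598  0.24326514 -0.56306277]
```

Run:
```python
from h import *;from rig import ctrl
o=[]
for c in(np.load('scene0.npz'),ctrl.capture('scene')):
    h=cv2.cvtColor(c['image'],cv2.COLOR_RGB2HSV);m=cv2.inRange(h,(5,190,80),(14,255,255));m[:, :360]=0;m[:,430:]=0;m[:90]=0;m[160:]=0
    ys,xs=np.where(m>0);o.append((len(xs),xs.mean(),ys.max()));print(o[-1])
if abs(o[0][1]-o[1][1])<3 and abs(o[0][2]-o[1][2])<3: print(ctrl.finish_job())
```

```text
(428, np.float64(390.4275700934579), np.int64(145))
(442, np.float64(390.34615384615387), np.int64(145))
the job is handed in; nothing more can be done
None
```

Job handed in at about 31 s of the 72 s allowed: the stamped crate (A) measured about 1 mm off the tape's centre line and under 1° off square, B still lies at its bar, and none of the four bystanders showed any movement; no verdict came back.

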